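Set the dial and take up the foil pen

TASK

Get the foil pen ready for personalising the passport cover: turn the dial on the pen dock until its white pointer clicks in at the three-dot mark. Then draw the black pen straight up out of the dock's socket, lean it over to a writing slant (about 45 degrees, steel tip down) and hold it poised with the tip a few centimetres above the middle of the teal passport cover, not touching it. Finish still holding the pen there, leave the dial at three dots, and do not disturb the cover or the small things standing around.

Things in the scene. Friction and masses are not known exactly. Their poses are not given: they have to be found in the camera images.
- dock: Pen dock fixed on the table: black base 90 mm (its x) by 210 mm (its y), top 26 mm above the table. Origin at the centre of the underside on the table; z up. The pen socket is at its y = +60 mm, the dial at y = -60 mm. Dots printed on an aluminium plate on the dock's +x side of the dial mark four settings: one, two, three and four dots, clockwise seen from above.
- dial_grip (a point): Point on the dial's vertical axis at a good gripping height, 55 mm above the table. The dial is an upright ribbed round black sleeve, 34 mm in diameter, from 27 to 67 mm above the table, with a white pointer line on top and down its side. The base plate under it is 26 mm above the table; a 41 mm wide flange, purely visual, runs round its foot.
- dial (a joint): Dial angle in rad, growing clockwise seen from above. Click stops: 0 = one dot, 0.5 = two dots, 1.0 = three dots, 1.5 = four dots; end stops just beyond (-0.08 and 1.58). It starts at one or two dots. Turning takes up to about 0.1 N m between clicks; let go within about 0.15 rad of a stop it snaps into it and stays.
- socket (a point): Centre of the round mouth of the pen socket, 78 mm above the table. Brass upright tube, outer diameter 28 mm, bore 16 mm; a 32 mm wide collar round its foot; the pen stands loosely in it, its barrel going 48 mm deep.
- foil_pen: Loose black foil pen with thin steel tip, 152 mm long, 13 mm thick, about 42 g. Origin at the tip point; z runs from tip to rear end. Starts upright in the socket (leaning up to 4 degrees), tip 4 mm above the table, rear end 156 mm above it, barrel bare from 78 mm up. The straight barrel runs from 26 to 135 mm from the tip; the foremost 26 mm is not solid in the simulation.
- cover: Teal passport cover lying flat and loose, 134 mm (its x) by 99 mm (its y), 13 mm thick, origin at the centre of its underside. The pen's tip is to end over its middle.
- stamp: Bystander: hand stamp with brass foot and brown turned wooden handle, 29 x 30 mm, 73 mm tall, standing loose. Origin at the centre of its underside.
- film_dispenser: Bystander: small clear film dispenser with a violet tab, 29 x 27 mm, 51 mm tall, loose. Origin at the centre of its underside.
- lens_cap: Bystander: black rubber cap, 31 mm across, 14 mm tall, lying loose. Origin at the centre of its underside.

How it is judged:
By the outcome, as a careful person would: the job done as asked, in the order asked, and still so for the second after the job is handed in, while the arm keeps its last pose, push and grip.
It also fails if it takes over 48 s, if anything falls off the work surface, if the arm or the gripper's body presses on something with over 40 N, if the wrist force passes 120 N, or if a joint passes its speed limit or range.

ROBOT

A 6-joint arm with a two-finger parallel gripper is mounted at the origin on a cart in front of the work surface, level with it; the furniture and walls round the work are solid. World frame = base frame: x ahead of the robot, y to its left, z up, the work surface at z = 0. Lengths are in m, angles in degrees, forces in N, time in s.
With the tool pointing down it reaches from about 0.4 to 0.825 m from the base axis. Payload 7 kg.
Tool frame: the origin (TCP) lies on the centre line of the jaws, within the pads' length; the fingertips stand 19 mm ahead of it and the grasp point (between the pads) is the TCP (r.tip_extent is the distance from the TCP to the fingertips, in m); z points along the fingers, y is the line along which they close (so a half turn about z gives the same grasp; the last joint's range is limited). The gripper opens to 88 mm and grips with 3 to 60 N. Pads are 19 mm wide; open, the fingers measure 130 mm over their backs; the gripper's body (78 mm by 193 mm) begins 47 mm behind the grasp point.
Start: joints at [92.023, 20.546, 0.682, 0, -70.136, -16.507], TCP at [0.169, 0.654, 0.246] pointing down, gripper open.
Joint ranges: [-176.03, 176.03], [-82.01, 121.73], [-58.28, 71.71], [-173.87, 95.51], [-174.79, -0.11], [-173.66, 173.66]. Speed limits (degrees/s): [136.94, 136.94, 172.46, 180, 180, 180].

INTERFACE

Orientations are given as [roll, pitch, yaw] about the fixed x, y, z axes, in that order (R = Rz(yaw) Ry(pitch) Rx(roll)).
In Python, from plant import r gives the robot as it stands. The module is installed in compiled form; this text tells all that it offers.
- The arm moves only by the tool jog_arm, never from a script. Its argument "deltas" is a list that holds one entry, the list of rows, each a list of 5 numbers: the opening, from -1 (shut) to 1 (fully open), then the shift along the world's x, y, z in cm, then the turn about the world's z in rad. In form: [[[claw, dx, dy, dz, turn], ...]]. A call has 1 to 8 rows; each row shifts and turns the commanded pose from where the row before left it; what a row does not reach is not made up. A row lasts 1/8 s, in which the tool goes at most 62.5 mm and 10.7 degrees, less where a joint would pass 70% of its speed; a pose out of reach is approached as far as the arm can. A call with a gripper value outside its range is refused whole. The fingers move at their own pace and stop on an object; "force" is the grip in N (left out, the last holds). Time passes only in rows, so rows that do not move let the fingers close. It gives the time, the measured TCP pose, the force, the opening and the grip force at its end, in the units of the state.
- r.get_state(): the state, without advancing time (a new reading comes with each control period).
- r.capture(name): name is "side" or "top" or "wrist"; returns the picture (384x512x3 uint8, blue, green, red); there is no depth.
- r.camera_info(name): a dict with "fx", "fy", "cx", "cy" (pixels), "view" (4x4, takes a point from world to camera coordinates). Camera axes: x right, y up, looking along -z (the intrinsics and any distortion apply to the point x, -y, -z); pixel columns grow to the right and rows downward; lengths in m; the calibration is good to about 2 mm. A picture is of the moment at which its call begins: read the wrist's pose just before it. camera_info takes no time and is no camera call; for the wrist camera it gives the pose at the moment of the call.
- r.close_job(): hands the job in; it is judged then, once.
The state is a dict: "time_s": time; "joints": joint angles; "qd": joint speeds; "joint_torque": joint torques, N m; "tcp_pos": TCP position; "eef_rot": TCP orientation; "contact_force": force on the tool from outside, world axes, zero at the start; "moment": the same for the moment, N m; "gripper_width": finger opening in m; "gripper_force": force on a finger pad.
Only numpy, scipy, OpenCV 4.12 (cv2) and the standard library are available. Lean on these libraries where they do the work, as an engineer would, in place of code of your own. Each camera call takes 0.05 s, during which the arm holds its last target. There are 200 camera calls.

## Working session

There is one attempt and no reset: what is moved stays moved. The work goes in short steps, Python scripts to look and compute and a tool call to move; the robot and the scene stay as the last step left them, time stands still between calls to the robot, and variables do not carry over. Pictures are saved under pics/ and viewed, at most 10 in all, crops included, and the job is handed in when it is done.

Besides the shell and the picture viewer there is one more tool, called by a JSON object that holds its "op" and its "data", one argument or row to a line. jog_arm: Moves the arm, as the interface text tells. Its arguments: {"type":"object","properties":{"deltas":{"type":"array"},"force":{"type":"number"}},"required":["deltas"]}

```bash
mkdir -p pics; python3 - <<'E'
from plant import r
import cv2,numpy as np
for n in("top","side"):
    im=r.capture(n);cv2.imwrite(f"pics/{n}0.png",im);c=r.camera_info(n);print(n,c)
print(r.get_state(),r.tip_extent)
a=[cv2.imread(f"pics/{n}0.png") for n in("top","side")]
E
```

```text
top {'fx': 405.7491121376464, 'fy': 405.7491121376464, 'cx': 259.5841232358991, 'cy': 193.86732792332586, 'view': array([[-0.02291693, -0.99962477, -0.01500438, -0.0123846 ],
       [ 0.98125933, -0.02536304,  0.19101528, -0.51782236],
       [-0.19132417, -0.0103457 ,  0.98147238, -0.97521899],
       [ 0.        ,  0.        ,  0.        ,  1.        ]])}
side {'fx': 477.954444256844, 'fy': 477.954444256844, 'cx': 258.3330681897546, 'cy': 188.45833266718853, 'view': array([[ 0.8922202 , -0.45126771,  0.01733716, -0.48671716],
       [ 0.19514068,  0.41987349,  0.88635567, -0.15032225],
       [-0.4072631 , -0.78744124,  0.4626803 , -1.06412339],
       [ 0.        ,  0.        ,  0.        ,  1.        ]])}
{'time_s': 0.1, 'joints': array([ 9.20220720e+01,  2.05870356e+01,  6.36395756e-01, -1.58292517e-02,
       -7.01374104e+01, -1.65057976e+01]), 'qd': array([ 3.56488139e-02, -1.06419547e-01,  1.38285857e-01,  8.44119957e-02,
       -7.76677700e-02, -1.28762321e-04]), 'joint_torque': array([-9.91675188e-04, -5.84158945e+01,  2.93745804e+01,  7.01538876e+00,
        1.01248483e-02, -5.96942732e-05]), 'tcp_pos': array([0.16876713, 0.65311016, 0.24470575]), 'eef_rot': array([ 1.79911350e+02, -1.07502428e-02, -1.44891070e+01]), 'contact_force': array([-0.06404605,  0.10780154, -0.09265126]), 'moment': array([0.02367186, 0.03402182, 0.00203011]), 'gripper_force': 0.0, 'gripper_width': 0.0877937896073666} 0.019
```

View pics/top0.png

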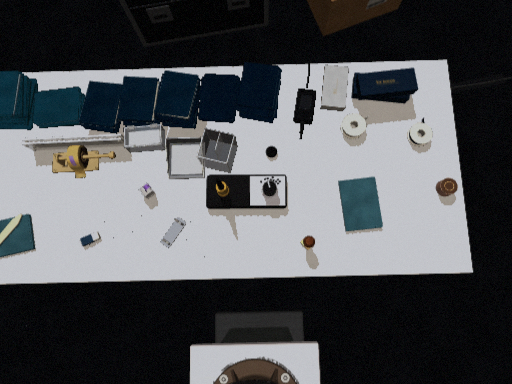

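View pics/side0.png

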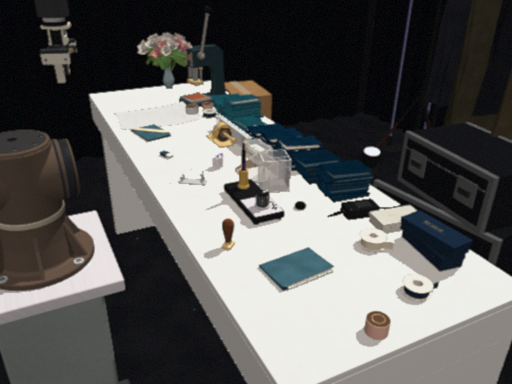

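```bash
cat > h.py <<'E'
from plant import r
import numpy as np,cv2
def ray(c,u,v,z):
    V=c["view"];R=V[:3,:3];o=-R.T@V[:3,3]
    d=R.T@np.array([(u-c["cx"])/c["fx"],-(v-c["cy"])/c["fy"],-1])
    return o+d*(z-o[2])/d[2]
def proj(c,p):
    q=c["view"]@np.append(p,1);return np.array([c["cx"]+c["fx"]*q[0]/-q[2],c["cy"]-c["fy"]*q[1]/-q[2]])
E
python3 - <<'E'
from h import *
t=cv2.imread("pics/top0.png");s=cv2.imread("pics/side0.png")
a=cv2.resize(t[165:220,200:300],(800,440),interpolation=cv2.INTER_CUBIC)
b=cv2.resize(s[135:225,215:315],None,fx=1.6,fy=1.6) 
cv2.imwrite("pics/a.png",a)
c=r.camera_info("top")
for n,u,v,z in[("dial",269,188,.067),("sock",222,188,.078),("cover",360,204,.013),("stamp",309,242,.073),("disp",147,190,.03),("cap",272,152,.014)]:print(n,ray(c,u,v,z))
hsv=cv2.cvtColor(t,cv2.COLOR_BGR2HSV)
m=np.zeros(t.shape[:2],np.uint8);m[170:240,330:390]=(t[170:240,330:390].max(2)<130)*255
k=max(cv2.findContours(m,0,2)[0],key=cv2.contourArea);R=cv2.minAreaRect(k);print(R,ray(c,*R[0],.013),[ray(c,*p,.013)[:2].round(3) for p in cv2.boxPoints(R)])
E
```

```text
dial [ 0.5282887  -0.04895389  0.067     ]
sock [0.52900586 0.06702871 0.078     ]
cover [ 0.49101372 -0.28465153  0.013     ]
stamp [ 0.39172576 -0.14150485  0.073     ]
disp [0.53898122 0.26671846 0.03      ]
cap [ 0.63728776 -0.06035501  0.014     ]
((360.0469665527344, 204.06710815429688), (52.31787109375, 37.88283157348633), 81.57302856445312) [ 0.49083425 -0.28476062  0.013     ] [array([ 0.554, -0.23 ]), array([ 0.566, -0.329]), array([ 0.429, -0.338]), array([ 0.417, -0.242])]
```

View pics/a.png

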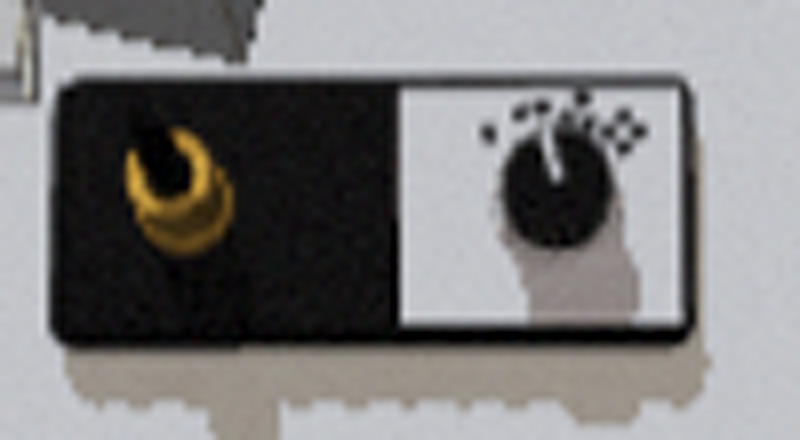

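```bash
python3 - <<'E'
from h import *
c=r.camera_info("top");s=r.camera_info("side")
d=ray(c,269.5,188.1,.067);k=ray(c,220.6,185.7,.078);print(d,k,np.linalg.norm((d-k)[:2]))
print(proj(s,d),proj(s,k),proj(s,[*k[:2],.156]))
for u,v in[(56,78),(692,78)]:print(ray(c,200+u/8,165+v/8,.026))
im=cv2.imread("pics/side0.png")
b=cv2.resize(im[135:225,215:315],None,fx=6,fy=6,interpolation=cv2.INTER_CUBIC);cv2.imwrite("pics/b.png",b)
E
```

```text
[ 0.52800206 -0.05019078  0.067     ] [0.53489846 0.07045906 0.078     ] 0.12084678287912753
[261.5710114  192.00769185] [243.67390845 169.07447355] [243.76661719 142.40567868]
[0.57648701 0.11157849 0.026     ]
[ 0.57096581 -0.09607575  0.026     ]
```

View pics/b.png

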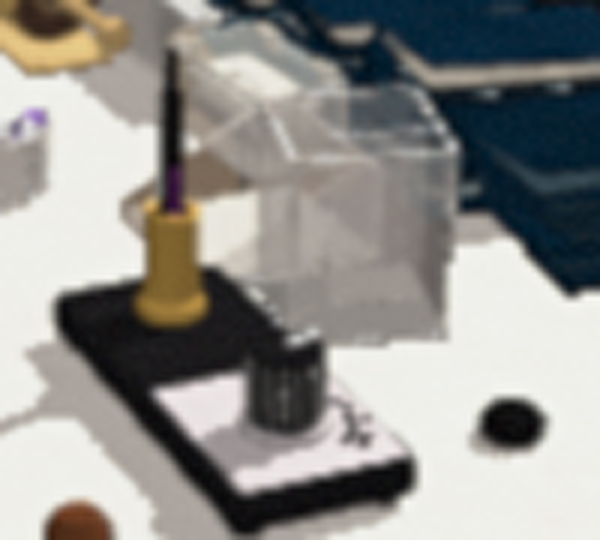

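{"op": "jog_arm", "data": {
  "deltas": [
    [[1,2.5,-5,0,-0.05],[1,2.5,-5,0,-0.05],[1,2.5,-5,0,-0.05],[1,2.5,-5,0,-0.05],[1,2.5,-5,0,-0.05],[1,2.5,-5,0,-0.05],[1,2.5,-5,0,-0.05],[1,2.5,-5,0,-0.05]]
  ],
  "force": 30
}}

```text
time_s: 1.1
tcp_pos: [0.3691, 0.2517, 0.2456]
eef_rot: [-180.0, 0.0, -37.5]
contact_force: [1.4, 0.4, 0.6]
gripper_width: 0.0877
gripper_force: 0.0
```

Remaining to the dial: about +15.9, −30.2 cm.

{"op": "jog_arm", "data": {
  "deltas": [
    [[1,2.5,-5,0,-0.05],[1,2.5,-5,0,-0.05],[1,2.5,-5,0,-0.05],[1,2.5,-5,0,-0.05],[1,2.5,-5,0,-0.05],[1,3.4,-5.2,0,-0.05],[1,0,0,-5,0],[1,0,0,0,0]]
  ]
}}

```text
time_s: 2.1
tcp_pos: [0.5251, -0.0497, 0.1921]
eef_rot: [179.6, 0.2, -54.7]
contact_force: [0.7, -0.3, 0.0]
gripper_width: 0.0876
gripper_force: 0.0
```

```bash
python3 - <<'E'
from h import *
c=r.camera_info("wrist");s=r.get_state();cv2.imwrite("pics/w1.png",r.capture("wrist"))
print(s["tcp_pos"],s["eef_rot"],s["joints"]);
for p in([.528,-.05,.067],[.535,.0705,.078],[.535,.0705,.156]):print(proj(c,np.array(p)))
E
```

```text
[ 0.52511113 -0.04972201  0.19206272] [179.58254232   0.21411743 -54.73395346] [ 15.86786748   9.42346556 -21.89532272  -0.07374375 -59.14610748
  19.43703546]
[251.53245982 188.59840455]
[168.42568314 292.87489828]
[137.95214177 359.05620271]
```

View pics/w1.png

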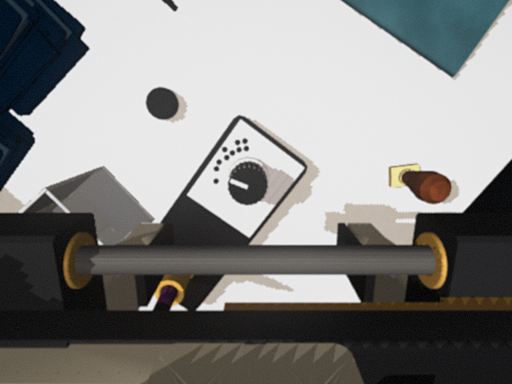

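```bash
python3 - <<'E'
from h import *
im=cv2.imread("pics/w1.png");cv2.imwrite("pics/w1c.png",cv2.resize(im[120:225,190:320],None,fx=5,fy=5,interpolation=cv2.INTER_CUBIC))
E
```

```text
(no output)
```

View pics/w1c.png

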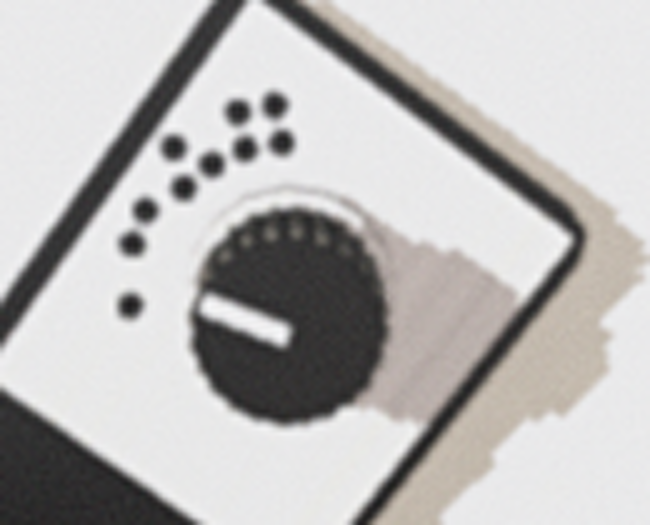

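```bash
python3 - <<'E'
from h import *
c=r.camera_info("wrist")
f=lambda u,v,z:ray(c,190+u/5,120+v/5,z)
ce=f(289,316,.067);a=f(289,336,.067);b=f(203,303,.067)
print("dial",ce,"inner end of pointer",a,"ptr",np.degrees(np.arctan2(*(b-a)[1::-1])))
for n,u,v in[("1",130,305),("2",138,227),("3",190,165),("4",258,127)]:
    p=f(u,v,.0265);print(n,p,[np.degrees(np.arctan2(*(p-q)[1::-1])).round(1) for q in (ce,a)],np.linalg.norm((p-ce)[:2]))
p=f(575,240,.026);q=f(240,0,.026);print(p,q,p-q)
E
```

```text
dial [ 0.53516646 -0.05084029  0.067     ] inner end of pointer [ 0.53311351 -0.04791791  0.067     ] ptr 13.784692926315314
1 [ 0.55759189 -0.02624908  0.0265    ] [np.float64(47.6), np.float64(41.5)] 0.0332810405310353
2 [ 0.56502444 -0.04026565  0.0265    ] [np.float64(19.5), np.float64(13.5)] 0.031675259414456626
3 [ 0.56354488 -0.05631162  0.0265    ] [np.float64(-10.9), np.float64(-15.4)] 0.02890103746574481
4 [ 0.55694277 -0.07004763  0.0265    ] [np.float64(-41.4), np.float64(-42.9)] 0.02903669590115274
[ 0.49310397 -0.08805074  0.026     ] [ 0.57344865 -0.08775778  0.026     ] [-0.08034468 -0.00029296  0.        ]
```

{"op": "jog_arm", "data": {
  "deltas": [
    [[1,0.6,0,-4,0],[1,0,0,-4,0],[1,0,0,-3.5,0],[1,0,0,-2.3,0],[1,0,0,0,0],[-1,0,0,0,0],[-1,0,0,0,0],[-1,0,0,0,0]]
  ],
  "force": 30
}}

```text
time_s: 3.15
tcp_pos: [0.5344, -0.0483, 0.0586]
eef_rot: [-179.9, -0.0, -54.6]
contact_force: [-0.3, -0.2, 0.2]
gripper_width: 0.0631
gripper_force: 0.0
```

{"op": "jog_arm", "data": {
  "deltas": [
    [[-1,0,0,-0.3,0],[-1,0,0,0,0],[-1,0,0,0,0],[-1,0,0,0,0],[-1,0,0,0,0]]
  ]
}}

```text
time_s: 3.78
tcp_pos: [0.5321, -0.0495, 0.0543]
eef_rot: [179.8, 0.1, -54.6]
contact_force: [-3.7, -4.7, 3.9]
gripper_width: 0.0333
gripper_force: 30.0
```

{"op": "jog_arm", "data": {
  "deltas": [
    [[-1,0,0,0,-0.1],[-1,0,0,0,-0.1],[-1,0,0,0,-0.1],[-1,0,0,0,-0.1],[-1,0,0,0,-0.1],[-1,0,0,0,-0.02],[-1,0,0,0,0],[-1,0,0,0,0]]
  ]
}}

```text
time_s: 4.78
tcp_pos: [0.5318, -0.0496, 0.0543]
eef_rot: [179.8, -0.1, -84.4]
contact_force: [-4.9, -4.7, 4.5]
gripper_width: 0.0338
gripper_force: 30.0
```

Turned −29.8°. Open and rise straight up.

{"op": "jog_arm", "data": {
  "deltas": [
    [[1,0,0,0,0],[1,0,0,0,0],[1,0,0,0,0],[1,0,0,3,0],[1,0,0,5,0],[1,0,0,5,0],[1,0,0,1,0],[1,0,0,0,0]]
  ]
}}

```text
time_s: 5.78
tcp_pos: [0.534, -0.0483, 0.195]
eef_rot: [-179.9, 0.0, -84.4]
contact_force: [-0.0, -0.3, -0.1]
gripper_width: 0.0876
gripper_force: 0.0
```

```bash
python3 - <<'E'
from h import *
s=r.get_state();c=r.camera_info("wrist");im=r.capture("wrist");t=r.capture("top");g=r.capture("side")
print(s["tcp_pos"],s["eef_rot"])
u,v=proj(c,np.array([.532,-.0495,.067])).astype(int);print(u,v)
a=im[max(v-60,0):v+60,max(u-70,0):u+70]
S=r.camera_info("side");print(proj(S,np.array([.535,.0705,.156])))
b=g[130:190,210:280]
cv2.imwrite("pics/p7.png",np.hstack([cv2.resize(a,(400,342),interpolation=2),cv2.resize(b,(399,342),interpolation=2)]))
cv2.imwrite("pics/w2.png",im);cv2.imwrite("pics/side2.png",g)
E
```

```text
[ 0.53402316 -0.04825839  0.19496645] [-1.79911449e+02  3.15678766e-02 -8.43887844e+01]
257 188
[243.79470815 142.39437956]
```

View pics/p7.png

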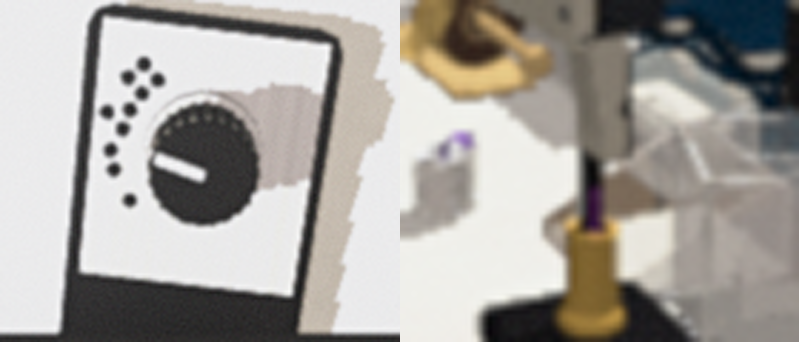

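{"op": "jog_arm", "data": {
  "deltas": [
    [[1,0,0,2,0.18],[1,0,1.7,0,0.18],[1,0,1.7,0,0.18],[1,0,1.7,0,0.18],[1,0,1.7,0,0.18],[1,0,1.7,0,0.18],[1,0,1.7,0,0.18],[1,0,1.7,0,0.18]]
  ]
}}

```text
time_s: 6.92
tcp_pos: [0.5332, 0.0709, 0.2129]
eef_rot: [179.9, 0.1, -1.5]
contact_force: [0.3, 0.2, 0.9]
gripper_width: 0.0877
gripper_force: 0.0
```

{"op": "jog_arm", "data": {
  "deltas": [
    [[1,0,0,0,0.04],[1,0,0,0,0]]
  ]
}}

```text
time_s: 7.18
tcp_pos: [0.5333, 0.0705, 0.2131]
eef_rot: [179.9, 0.1, 0.4]
contact_force: [0.7, 0.5, -0.7]
gripper_width: 0.0875
gripper_force: 0.0
```

```bash
python3 - <<'E'
from h import *
s=r.get_state();print(s["tcp_pos"],s["eef_rot"],s["joints"])
# pen rear end from first top/side pictures: search tip of dark pen by triangulating picked pixels
from scipy.optimize import least_squares
t,S=r.camera_info("top"),r.camera_info("side")
f=lambda p:np.r_[proj(t,p)-[218.2,180.6],proj(S,p)-[243.6,143]]
o=least_squares(f,[.535,.07,.15]);print(o.x,o.fun)
b=cv2.imread("pics/top0.png")[176:194,210:232];print(b.sum(2)//3)
E
```

```text
[0.53332278 0.0705226  0.21307628] [1.79936502e+02 1.37800822e-01 4.05601277e-01] [ 2.84136415e+01  9.16607671e+00 -1.92442785e+01 -9.81948319e-03
 -6.17411254e+01  6.19966966e+01]
[0.53105064 0.06702803 0.15591096] [ 0.17388552 -0.49505723 -0.5971616   0.11179937]
[[ 24  17  15  16  17  14  16  14  19  21  21  20  17  19  17  17  20  17
   17  20  18  14]
 [ 23  15  22  18  18  20  18  17  14  19  17  15  16  22  15  21  17  16
   17  20  19  15]
 [ 21  16  21  21  15  19  11  16  10  24  18  14  14  13  20  18  16  16
   19  17  24  15]
 [ 15  22  19  16  18  17  10   7  12  13  22  20  16  17  19  21  20  23
   18  16  19  14]
 [ 19  23  18  18  18  17   8   7  14  10  13  19  20  11  24  18  21  18
   19  20  14  17]
 [ 22  25  19  15  16  19   7   2   1   1   4  44  76  59  21  19  14  18
   17  15  18  20]
 [ 20  16  19  20  20  15  14   6   3   6   2  28 114 117  84  26  19  17
   20  14  19  14]
 [ 19  15  19  19  17  13  29  10   1   2   0   0  78 119 123  68  24  18
   16  22  21  18]
 [ 23  14  18  22  20  21 104  21   2   6   1   9  19  64 130 119  36  22
   17  10  18  18]
 [ 18  20  16  18  15  36 128  51   1   1   0   5   9  19 131 137  64  24
   18  13  19  15]
 [ 21  14  16  19  16  37 127  99  23   1   2   0   8   9 105 135  63  69
   27  15  16  19]
 [ 20  19  15  15  19  39 130 129  35   9   0   6   8  12 113 135  58  67
   33  20  16  21]
 [ 23  12  15  15  19  27 129 135  63  18   4   5   0  24 129 121  52  40
   69  26  19  17]
 [ 21  20  16  15  18  15  94 132 119  44  25  22  50  70 108  82  41  33
   78  27  19  18]
 [ 17  21  18  16  15  19  35 104 134 112  79  72  83  83  56  43  37  32
   72  24  19  18]
 [ 17  18  14  20  19  16  18  95  88  94  75  73  69  55  32  34  32  43
   67  24  17  20]
 [ 15  18  18  18  17  20  19  65  48  46  51  53  47  39  40  38  34  57
   51  22  13  16]
 [ 18  20  15  17  19  20  17  25  66  51  43  37  41  42  41  42  54  67
   24  17  19  19]]
```

{"op": "jog_arm", "data": {
  "deltas": [
    [[1,0,0,-3.5,0],[1,0,0,-3.5,0],[1,0,0,-2.6,0],[-1,0,0,0,0],[-1,0,0,0,0],[-1,0,0,0,0],[-1,0,0,0,0],[-1,0,0,0,0]]
  ],
  "force": 15
}}

```text
time_s: 8.18
tcp_pos: [0.534, 0.0706, 0.1191]
eef_rot: [-180.0, -0.0, 0.4]
contact_force: [0.4, 0.4, -0.7]
gripper_width: 0.043
gripper_force: 0.0
```

{"op": "jog_arm", "data": {
  "deltas": [
    [[-1,0,0,0,0],[-1,0,0,0,0],[-1,0,0,0,0]]
  ]
}}

```text
time_s: 8.55
tcp_pos: [0.5338, 0.0705, 0.1185]
eef_rot: [180.0, 0.0, 0.4]
contact_force: [0.3, -0.9, -0.2]
gripper_width: 0.0133
gripper_force: 0.6
```

{"op": "jog_arm", "data": {
  "deltas": [
    [[-1,0,0,0,0],[-1,0,0,0,0],[-1,0,0,1.5,0],[-1,0,0,2,0],[-1,0,0,2,0],[-1,0,0,2,0],[-1,0,0,2,0],[-1,0,0,0,0]]
  ]
}}

```text
time_s: 9.55
tcp_pos: [0.5348, 0.0709, 0.2161]
eef_rot: [-179.9, -0.2, 0.4]
contact_force: [-0.5, -0.5, 0.1]
gripper_width: 0.0129
gripper_force: 15.0
```

```bash
python3 - <<'E'
from h import *
s=r.get_state();print(s["tcp_pos"],s["gripper_width"],s["gripper_force"])
g=r.capture("side");S=r.camera_info("side");p=s["tcp_pos"]
print([((proj(S,p+[0,0,d])-[210,100])*8).round() for d in(.04,0,-.0885,-.1145)])
cv2.imwrite("pics/s3.png",cv2.resize(g[100:175,210:290],None,fx=8,fy=8,interpolation=2))
E
```

```text
[0.53483766 0.07087268 0.21606224] 0.012907683837387636 14.99784842133522
[array([270.,  47.]), array([270., 166.]), array([269., 418.]), array([269., 489.])]
```

View pics/s3.png

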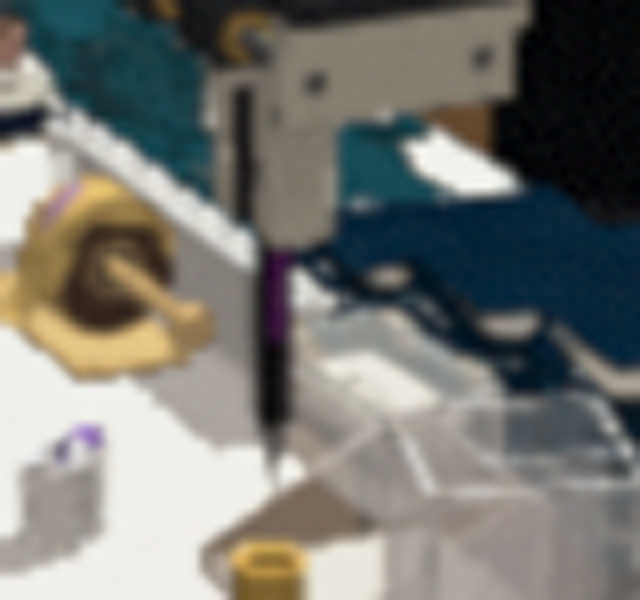

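{"op": "jog_arm", "data": {
  "deltas": [
    [[-1,-1.5,0,0,0],[-1,-1.5,0,0,0],[-1,0,0,-2.5,0],[-1,0,0,-2.5,0],[-1,0,0,-1.6,0],[-1,0,0,0,0]]
  ]
}}

```text
time_s: 10.35
tcp_pos: [0.5021, 0.07, 0.1464]
eef_rot: [179.9, 0.2, 0.4]
contact_force: [0.2, 0.4, 0.2]
gripper_width: 0.0127
gripper_force: 15.0
```

{"op": "jog_arm", "data": {
  "deltas": [
    [[-1,0.5,0,0,0],[-1,0.5,0,0,0],[-1,0.4,0,-0.2,0],[-1,0.4,0,-0.2,0],[-1,0.4,0,-0.2,0],[-1,0.4,0,-0.2,0],[-1,0,0,0,0]]
  ]
}}

```text
time_s: 11.22
tcp_pos: [0.53, 0.0705, 0.1392]
eef_rot: [180.0, 0.0, 0.4]
contact_force: [-1.4, -0.0, 0.0]
gripper_width: 0.013
gripper_force: 15.0
```

{"op": "jog_arm", "data": {
  "deltas": [
    [[-1,0.4,0,-0.2,0],[-1,0.4,0,-0.2,0],[-1,0.4,0,-0.2,0],[-1,0.4,0,-0.2,0],[-1,0.4,0,-0.2,0],[-1,0.4,0,-0.1,0],[-1,0.8,0,0,0],[-1,0,0,0,0]]
  ]
}}

```text
time_s: 12.22
tcp_pos: [0.5629, 0.0706, 0.1286]
eef_rot: [180.0, -0.1, 0.4]
contact_force: [-0.4, 0.7, 2.3]
gripper_width: 0.0125
gripper_force: 15.0
```

```bash
python3 - <<'E'
from h import *
s=r.get_state();print(s["tcp_pos"],s["contact_force"],s["gripper_width"],s["gripper_force"])
g=r.capture("side");S=r.camera_info("side");p=s["tcp_pos"]
for a in(35,40,45,50):
    a=np.radians(a);print([((proj(S,p+d*np.array([np.sin(a),0,np.cos(a)]))-[205,120])*8).round() for d in(.038,-.0885,-.1145)])
cv2.imwrite("pics/s4.png",cv2.resize(g[120:195,205:285],None,fx=8,fy=8,interpolation=2))
E
```

```text
[0.56290432 0.07058273 0.12863033] [-0.41749249  0.68249179  2.34057706] 0.012479571407936724 15.00003531575203
[array([444., 146.]), array([249., 462.]), array([209., 527.])]
[array([451., 150.]), array([232., 453.]), array([188., 515.])]
[array([457., 155.]), array([217., 443.]), array([167., 502.])]
[array([463., 161.]), array([202., 430.]), array([149., 486.])]
```

View pics/s4.png

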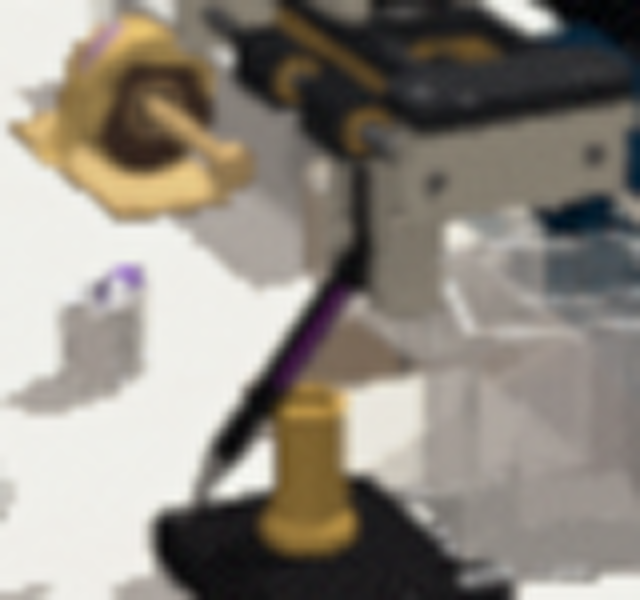

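{"op": "jog_arm", "data": {
  "deltas": [
    [[-1,0.3,0,-0.1,0],[-1,0.3,0,-0.2,0],[-1,0.3,0,-0.1,0],[-1,0,0,0,0]]
  ]
}}

```text
time_s: 12.78
tcp_pos: [0.571, 0.0705, 0.1244]
eef_rot: [180.0, 0.0, 0.4]
contact_force: [-1.7, -0.2, 0.7]
gripper_width: 0.0126
gripper_force: 15.0
```

{"op": "jog_arm", "data": {
  "deltas": [
    [[-1,0,0,1.5,0],[-1,0,0,3,0],[-1,0,0,4,0],[-1,0,0,0,0]]
  ],
  "force": 25
}}

```text
time_s: 13.28
tcp_pos: [0.5733, 0.0713, 0.2145]
eef_rot: [-179.9, -0.5, 0.4]
contact_force: [-0.9, 0.4, -1.5]
gripper_width: 0.0125
gripper_force: 25.0
```

```bash
python3 - <<'E'
from h import *
s=r.get_state();print(s["tcp_pos"],s["contact_force"],s["gripper_width"],s["gripper_force"])
g=r.capture("side");S=r.camera_info("side");p=s["tcp_pos"]
o=(proj(S,p)-[45,10]).astype(int)
for a in(35,40,45,50):
    a=np.radians(a);print([((proj(S,p+d*np.array([np.sin(a),0,np.cos(a)]))-o)*8).round() for d in(.038,0,-.0885,-.1145)])
cv2.imwrite("pics/s5.png",cv2.resize(g[o[1]:o[1]+65,o[0]:o[0]+80],None,fx=8,fy=8,interpolation=2))
E
```

```text
[0.57333374 0.0712578  0.21454434] [-0.89962087  0.39517535 -1.46451543] 0.012523343486911878 24.99993860721588
[array([429., -18.]), array([368.,  82.]), array([227., 311.]), array([187., 378.])]
[array([436., -13.]), array([368.,  82.]), array([210., 301.]), array([165., 365.])]
[array([442.,  -7.]), array([368.,  82.]), array([195., 289.]), array([144., 350.])]
[array([448.,  -1.]), array([368.,  82.]), array([180., 276.]), array([125., 333.])]
```

View pics/s5.png

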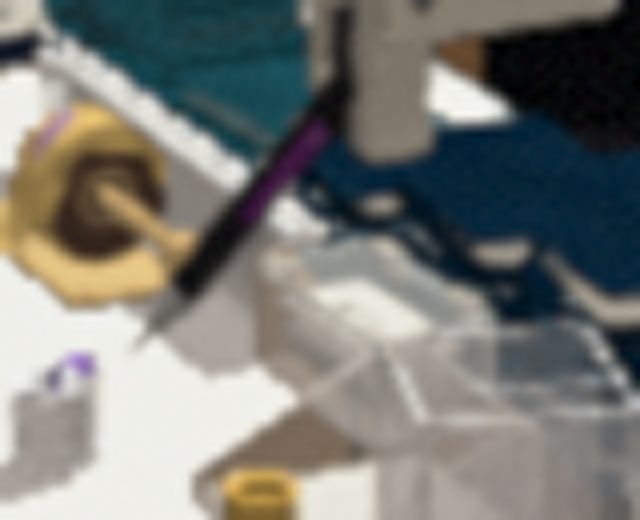

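{"op": "jog_arm", "data": {
  "deltas": [
    [[-1,0,-2,0,0],[-1,0,-4,0,0],[-1,0,-5,0,0],[-1,0,-6,0,0],[-1,0,-6,0,0],[-1,0,-5,0,0],[-1,0,-4,0,0],[-1,0,-2,0,0]]
  ]
}}

```text
time_s: 14.32
tcp_pos: [0.5696, -0.2721, 0.2085]
eef_rot: [-180.0, 0.1, 0.3]
contact_force: [0.1, -0.2, -0.7]
gripper_width: 0.0124
gripper_force: 25.0
```

{"op": "jog_arm", "data": {
  "deltas": [
    [[-1,0,-1,0,0],[-1,0,-0.6,-1,0],[-1,0,0,-2,0],[-1,0,0,-2,0],[-1,0,0,-2,0],[-1,0,0,-1,0],[-1,0,0,0,0],[-1,0,0,0,0]]
  ]
}}

```text
time_s: 15.32
tcp_pos: [0.5714, -0.2854, 0.1303]
eef_rot: [180.0, -0.1, 0.4]
contact_force: [0.0, -0.3, 0.1]
gripper_width: 0.0126
gripper_force: 25.0
```

```bash
python3 - <<'E'
from h import *
s=r.get_state();print(s["tcp_pos"],s["eef_rot"],s["contact_force"],s["gripper_width"],s["gripper_force"])
p=s["tcp_pos"];S=r.camera_info("side");T=r.camera_info("top")
g=r.capture("side");t=r.capture("top");t0=cv2.imread("pics/top0.png");g0=cv2.imread("pics/side0.png")
cv2.imwrite("pics/s6.png",g);cv2.imwrite("pics/t6.png",t)
d=p+np.array([-.082,0,-.0795])
print("tip pred",d,proj(S,d),proj(T,d))
for n,a,b,c in(("side",g,g0,S),("top",t,t0,T)):
    D=cv2.absdiff(a,b).max(2)
    u,v=proj(c,d).astype(int);w=D[v-9:v+8,u-9:u+20];print(n,u-9,v-9);print(w)
    for m,q in(("stamp",[.39,-.14,.03]),("disp",[.539,.267,.03]),("cap",[.637,-.06,.01]),("dial",[.531,-.05,.06]),("cover",[.43,-.3,.013])):
        x,y=proj(c,np.array(q)).astype(int);z=D[max(y-9,0):y+10,max(x-9,0):x+10];print(m,(z>40).sum())
E
```

```text
[ 0.57139973 -0.28536479  0.13029185] [ 1.79976837e+02 -5.88270237e-02  4.47328516e-01] [ 0.04381599 -0.34605304  0.09397453] 0.012646146671157599 25.000084340572357
tip pred [ 0.48939973 -0.28536479  0.05079185] [295.80360048 249.48045858] [363.77005544 202.11552158]
side 286 240
[[  1   1   1   0   1   1   0   0   2   1   2   1  12  77 153 202 219 226
  210 159  76  13   2   1   1   0   1   1   1]
 [  1   1   1   0   1   0   0   0   0   1   1   5  47 109 144 169 197 208
  169 100  33   1   2   0   1   1   0   1   0]
 [  1   0   1   1   0   2   1   1   0   0   1  16  80 125 133 144 164 146
   87  35   4   1   1   0   0   1   1   1   1]
 [  1   1   0   0   1   1   1   0   1   1   5  44 107 132 134 139 117  65
   12   2   1   1   0   1   1   1   1   1   1]
 [  1   1   1   1   1   1   1   1   0   1  19  80 125 137 135 107  56   9
    3   1   1   1   0   0   1   1   0   1   1]
 [  1   0   1   1   1   0   1   0   0   7  47 111 135 133  99  45   8   2
    2   1   0   1   1   1   1   1   1   1   1]
 [  1   1   1   0   1   1   1   0   0   9  65 116 112  84  44   6   1   2
    1   0   1   1 
[... 2200 characters left out ...]
 46 47 44]
 [36 32 37 38 39 36 38  8 10 12 17 25  5 34 35 37 40  5  2 10  9 11 12  8
  35 56 48 46 49]
 [36 33 32 33 37 33 34  6 10 13 10 11 15 32 36 36 34 19  6  7 12  7  7 10
   8 51 50 44 45]
 [41 38 33 32 38 35 38  3 13  9  7 10 10 13 33 35 39 39  4  8  7 12  7 11
  10 47 47 46 45]
 [36 38 32 37 33 39 42  5  8 11  4  7 10 12 39 38 34 43  3  8 11  5  8 10
   9 50 49 45 47]
 [38 37 39 41 36 37 38  9  9  9  9 13 13  8 10 39 36 38  7  4  7  7 11 11
   7 17 49 48 46]
 [37 32 36 41 39 36 38  6  3 11 15  7  7  8 10 34 40 36  3  3  8  7  7 11
  10 10 48 46 45]
 [38 37 40 39 39 41 43  3  9  8 13 10  8  8 12 35 37 39  5  5  8 11  9  6
   9  5 53 47 43]]
stamp 304
disp 333
cap 351
dial 327
cover 51
```

```bash
python3 - <<'E'
from h import *
from scipy.optimize import least_squares
t,S=r.camera_info("top"),r.camera_info("side")
f=lambda p:np.r_[proj(t,p)-[365,203],proj(S,p)-[294.5,250.7]]
o=least_squares(f,[.49,-.285,.05]);s=r.get_state();v=s["tcp_pos"]-o.x
print(o.x,o.fun,np.degrees(np.arctan2(np.hypot(*v[:2]),v[2])),np.linalg.norm(v),s["qd"].round(2))
r.close_job()
E
```

```text
[ 0.48586282 -0.28777363  0.05051024] [-0.19026605  0.50259461  0.44305141 -0.10466005] 46.933779000735065 0.11705204562009366 [-0.07  0.07 -0.13 -0.02  0.13 -0.08]
the job is handed in; nothing more can be done
```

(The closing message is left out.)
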